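# Click the food box lid shut all the way round

## Task

The lid of the filled white food box lies in place, but the four rim sections along its edge still stand sprung up. Press all four sections down with the fingertips, one side after another, until each has clicked shut and the rim lies flat all the way round. Only press: do not lift, tip or push the box away from its place, and leave the shaker, tape roll, bowl and marker around it alone.

Things in the scene. Friction and masses are not known exactly. Their poses are not given: they have to be found in the camera images.
- food_box: white food box with a pale snap-fit lid lying in place; loose, 0.6 to 1.2 kg. 118 x 162 mm over the lid (its x by y), 67.5 mm high when shut. Origin: centre of the underside, z up, y along the long side. The lid's edge is four separate L-shaped rim sections, one per side, between fixed corner pads; pads and middle panel are about 67 mm above the underside
- rim_front_top (a point): place to press straight down: ribbed top of the front rim section (the long side that faces -x of the box (nearest the robot at yaw 0)), mid-way along its 114 mm length, 16 mm out from its hinge; the section is 23 mm wide, 4 mm thick, with a 19 mm skirt at its outer edge. Moves with it: 67.5 mm above the box's underside and 52 mm to -x of its centre when shut, about 8 mm higher when sprung up
- rim_front (a joint): angle of the front rim section about its hinge (a line 36 mm from the box's centre, 65.5 mm above the underside): 0 = shut flat, level with the lid; 0.55 rad = fully up. Let go above about 0.1 rad it springs back up; pressed below that, its tongue snaps under the box's ledge and it stays at 0. Takes about 6 to 12 N near the outer edge
- rim_back_top (a point): place to press straight down: ribbed top of the back rim section (the long side at +x of the box), mid-way along its 114 mm length, 16 mm out from its hinge; the section is 23 mm wide, 4 mm thick, with a 19 mm skirt at its outer edge. Moves with it: 67.5 mm above the box's underside and 52 mm to +x of its centre when shut, about 8 mm higher when sprung up
- rim_back (a joint): angle of the back rim section about its hinge (a line 36 mm from the box's centre, 65.5 mm above the underside): 0 = shut flat, level with the lid; 0.55 rad = fully up. Let go above about 0.1 rad it springs back up; pressed below that, its tongue snaps under the box's ledge and it stays at 0. Takes about 6 to 12 N near the outer edge
- rim_left_top (a point): place to press straight down: ribbed top of the left rim section (the short side at +y of the box), mid-way along its 70 mm length, 16 mm out from its hinge; the section is 23 mm wide, 4 mm thick, with a 19 mm skirt at its outer edge. Moves with it: 67.5 mm above the box's underside and 74 mm to +y of its centre when shut, about 8 mm higher when sprung up
- rim_left (a joint): angle of the left rim section about its hinge (a line 58 mm from the box's centre, 65.5 mm above the underside): 0 = shut flat, level with the lid; 0.55 rad = fully up. Let go above about 0.1 rad it springs back up; pressed below that, its tongue snaps under the box's ledge and it stays at 0. Takes about 6 to 12 N near the outer edge
- rim_right_top (a point): place to press straight down: ribbed top of the right rim section (the short side at -y of the box), mid-way along its 70 mm length, 16 mm out from its hinge; the section is 23 mm wide, 4 mm thick, with a 19 mm skirt at its outer edge. Moves with it: 67.5 mm above the box's underside and 74 mm to -y of its centre when shut, about 8 mm higher when sprung up
- rim_right (a joint): angle of the right rim section about its hinge (a line 58 mm from the box's centre, 65.5 mm above the underside): 0 = shut flat, level with the lid; 0.55 rad = fully up. Let go above about 0.1 rad it springs back up; pressed below that, its tongue snaps under the box's ledge and it stays at 0. Takes about 6 to 12 N near the outer edge
- salt_shaker_mid (a point): bystander: steel shaker, 68 mm across, 103 mm high, standing; the point is at half height
- date_tape_mid (a point): bystander: roll of paper tape lying flat, 104 mm across, 25 mm high; the point is at half height in its middle
- red_bowl_mid (a point): bystander: small bowl, 115 mm across, 59 mm high; the point is at half height in its middle
- felt_marker_mid (a point): bystander: felt marker lying on the worktop, 135 mm long, 16 mm thick; the point is at its middle
Mind the look-alikes: they are no part of the job. There is more than one size of the food_box; the one meant has the size given above.

How it is judged:
At the end, for the whole second after the job is handed in: All four rim sections are clicked shut (each within 0.05 rad of flat), the box stands level and still within 40 mm of where it was, and the four bystanders are within 20 mm of where they were (value of joint each of rim_front, rim_back, rim_left, rim_right below 0.05 rad and distance of food_box from where it was at the start of the episode below 0.04 m and angle between food_box's own z axis and vertical below 0.05 rad and linear speed of food_box below 0.02 m/s and distance of each of salt_shaker_mid, date_tape_mid, red_bowl_mid, felt_marker_mid from where it was at the start of the episode below 0.02 m); the robot touches nothing.
It fails at once if the food box is lifted (its underside more than 12 mm above the worktop) (height (world z) of food_box above 0.012 m).
It fails at once if the food box is tipped more than 0.2 rad (angle between food_box's own z axis and vertical above 0.2 rad).
It fails at once if the food box is pushed more than 40 mm from its place (distance of food_box from where it was at the start of the episode above 0.04 m).
It fails at once if the shaker, tape roll, bowl or marker is moved by more than 20 mm (distance of any of salt_shaker_mid, date_tape_mid, red_bowl_mid, felt_marker_mid from where it was at the start of the episode above 0.02 m).
It also fails if it takes over 42 s, if anything falls off the work surface, if the arm or the gripper's body presses on something with over 40 N, if the wrist force passes 120 N, or if a joint passes its speed limit or range.

## Robot

A 7-joint arm with a two-finger parallel gripper is mounted at the origin on a cart in front of the work surface, level with it; the furniture and walls round the work are solid. World frame = base frame: x ahead of the robot, y to its left, z up, the work surface at z = 0. Lengths are in m, angles in rad, forces in N, time in s.
With the tool pointing down it reaches from about 0.425 to 0.875 m from the base axis. Payload 8.4 kg.
Tool frame: the origin (TCP) lies at the very end of the fingers, on their centre line; the grasp point (between the pads) lies 19 mm behind it; z points along the fingers, y is the line along which they close (so a half turn about z gives the same grasp; the last joint's range is limited). The gripper opens to 87 mm and grips with 3 to 60 N. Pads are 19 mm wide; open, the fingers measure 117 mm over their backs; the gripper's body (75 mm by 190 mm) begins 51 mm behind the grasp point.
Start: joints at [-1.201, 0.333, 0.04, 1.465, -0.013, 1.343, -0.059], TCP at [0.294, 0.58, 0.223] pointing down, gripper open.
Joint ranges: [-2.58, 2.58], [-0.38, 2.09], [-1.3, 1.39], [0.25, 2.4], [-1.5, 4.64], [0.08, 2.09], [-2.65, 2.65]. Speed limits (rad/s): [2.22, 2.22, 2.79, 2.79, 3.14, 3.14, 3.14].

## Interface

Orientations are given as a unit quaternion [x, y, z, w].
In Python, from workcell import monitor, cams, robot gives the robot as it stands. The module is installed in compiled form; this text tells all that it offers.
- The arm moves only by the shell command python3 -m jog 'ROWS' [FORCE]. ROWS is text: rows parted by semicolons, each of 5 numbers parted by spaces: the shift along the tool's x, y, z in m, then the turn about the tool's z in rad, then the closure, from 0 (fully open) to 1 (shut). A call has 1 to 10 rows; each row shifts and turns the commanded pose from where the row before left it, along the tool's axes as they then stand; what a row does not reach is not made up. A row lasts 1/10 s, in which the tool goes at most 50 mm and 8.59 degrees, less where a joint would pass 70% of its speed; a pose out of reach is approached as far as the arm can. A call with a gripper value outside its range is refused whole. The fingers move at their own pace and stop on an object; FORCE is the grip in N (left out, the last holds). Time passes only in rows, so rows that do not move let the fingers close. It gives the time, the measured TCP pose, the force, the opening and the grip force at its end, in the units of the state.
- monitor.read_state(): the state, without advancing time (a new reading comes with each control period).
- cams.grab_frame(name): name is "scene" or "top" or "wrist"; returns the picture (480x640x3 uint8, red, green, blue); there is no depth.
- cams.get_calibration(name): a dict with "vertical_fov" (degrees; the focal length in pixels is half the picture's height over the tangent of half this angle, whatever the lens; pixels are square), "cx", "cy" (the principal point, pixels), "cam_to_world" (4x4, takes a point from camera to world coordinates). Camera axes: x right, y down, z forward; pixel columns grow to the right and rows downward; lengths in m; the calibration is good to about 2 mm. A picture is of the moment at which its call begins: read the wrist's pose just before it. get_calibration takes no time and is no camera call; for the wrist camera it gives the pose at the moment of the call.
- robot.sign_off(): hands the job in; it is judged then, once.
Trained networks look in the newest picture that a camera, given by its name, has taken for a name from the list of things; names that differ only in an ending like _2 or _b are one class to them, and where a whole thing is asked for, a point or a joint stands for the part that bears it (a point fixed in the world has none). Each returns a list of dicts, best first, with "score" (0 to 1); they miss things now and then, are a little off and sometimes report something else, mostly with a low value. They report only what shows in the picture. A call takes as long as a camera call. They do not tell look-alikes from the thing itself.
- cams.look_for(camera, thing): "position" ([x, y, z] in m, in the coordinates of the camera as it stood for that picture, good to about 4 mm: the middle of the surface that is visible of it).
- cams.cut_out(camera, thing): "region" (480x640 bool, what is visible of it).
The state is a dict: "clock": time; "q": joint angles; "qvel": joint speeds; "joint_torque": joint torques, N m; "eef_pos": TCP position; "tool_rot": TCP orientation; "wrist_force": force on the tool from outside, world axes, zero at the start; "moment": the same for the moment, N m; "grip_width": opening from 0.0 (shut) to 1.0 (fully open); "grip_force": force on a finger pad.
Only numpy, scipy, OpenCV 4.12 (cv2) and the standard library are available. Lean on these libraries where they do the work, as an engineer would, in place of code of your own. Each camera call takes 0.05 s, during which the arm holds its last target. There are 200 camera calls.

## Working session

There is one attempt and no reset: what is moved stays moved. The work goes in short steps, Python scripts to look and compute and a shell command to move; the robot and the scene stay as the last step left them, time stands still between calls to the robot, and variables do not carry over. Pictures are saved under pics/ and viewed, at most 10 in all, crops included, and the job is handed in when it is done.

```bash
mkdir -p pics; cat > h.py <<'E'
import numpy as np,cv2
from workcell import monitor,cams,robot
def K(n):
    c=cams.get_calibration(n); f=240/np.tan(np.radians(c["vertical_fov"])/2); return f,c["cx"],c["cy"],np.array(c["cam_to_world"])
def ray(n,u,v,z):
    f,cx,cy,T=K(n); d=T[:3,:3]@np.array([(u-cx)/f,(v-cy)/f,1]); return T[:3,3]+d*(z-T[2,3])/d[2]
def pix(n,p):
    f,cx,cy,T=K(n); q=T[:3,:3].T@(np.array(p)-T[:3,3]); return f*q[0]/q[2]+cx,f*q[1]/q[2]+cy
def w(n,p):
    T=K(n)[3]; return T[:3,:3]@np.array(p)+T[:3,3]
def save(n,fn):
    im=cams.grab_frame(n); cv2.imwrite('pics/'+fn,im[:,:,::-1]); return im
E
python3 - <<'E'
from h import *
np.set_printoptions(precision=3,suppress=True)
s=monitor.read_state(); print(s["clock"],s["eef_pos"],s["tool_rot"],s["wrist_force"])
save("top","t1.png")
for t in ["food_box","rim_front_top","rim_back_top","rim_left_top","rim_right_top","salt_shaker_mid","date_tape_mid","red_bowl_mid","felt_marker_mid"]:
    for r in cams.look_for("top",t)[:3]:
        p=w("top",r["position"]); print(t,round(r["score"],2),p,np.array(pix("top",p)))
E
```

```text
0.0 [0.294 0.579 0.222] [ 0.232  0.973 -0.001 -0.   ] [-0.187 -0.284 -0.23 ]
food_box 0.74 [0.545 0.064 0.068] [281.826 224.33 ]
food_box 0.64 [ 0.422 -0.129  0.053] [379.601 287.904]
rim_front_top 0.79 [ 0.435 -0.1    0.054] [364.952 281.279]
rim_front_top 0.58 [0.499 0.063 0.072] [282.259 247.13 ]
rim_back_top 0.89 [ 0.411 -0.165  0.055] [398.086 293.519]
rim_back_top 0.86 [0.595 0.06  0.076] [284.375 198.925]
rim_back_top 0.67 [0.417 0.327 0.012] [151.519 291.943]
rim_left_top 0.59 [0.55  0.065 0.067] [281.595 222.299]
rim_left_top 0.57 [ 0.468 -0.157  0.052] [393.174 264.84 ]
rim_left_top 0.56 [0.552 0.135 0.07 ] [245.958 220.858]
rim_right_top 0.82 [ 0.546 -0.008  0.073] [318.454 223.783]
rim_right_top 0.69 [ 0.372 -0.113  0.054] [372.01  313.234]
salt_shaker_mid 0.83 [ 0.42  -0.299  0.095] [471.004 286.29 ]
date_tape_mid 0.72 [0.552 0.306 0.028] [163.647 224.784]
red_bowl_mid 0.71 [ 0.596 -0.303  0.02 ] [459.404 207.216]
red_bowl_mid 0.33 [ 0.549 -0.007  0.075] [318.2   222.092]
felt_marker_mid 0.7 [0.418 0.327 0.009] [151.943 291.347]
felt_marker_mid 0.6 [0.601 0.064 0.075] [282.213 196.378]
```

View pics/t1.png

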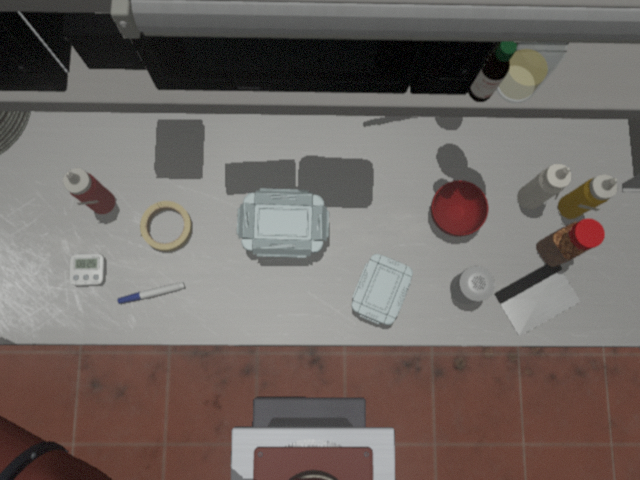

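Candidates for the box are the one at (282,224) and the one at (380,290). The first looks the right size and has its rims sprung up; the second is smaller and shut. I'll check this in a crop.

```bash
python3 - <<'E'
from h import *
np.set_printoptions(precision=3,suppress=True)
im=cv2.imread('pics/t1.png')
cv2.imwrite('pics/c1.png',cv2.resize(im[170:340,220:430],None,fx=3.5,fy=3.5,interpolation=cv2.INTER_CUBIC))
im=cams.grab_frame("top")
r=cams.cut_out("top","food_box")
for x in r[:2]:
    v,u=np.nonzero(x["region"]); P=np.array([ray("top",a,b,0.075)[:2] for a,b in zip(u,v)],dtype=np.float32)
    (c,s,a)=cv2.minAreaRect(P); print(x["score"],c,s,a)
print(ray("top",282,224,.067))
E
```

```text
Traceback (most recent call last):
  File "h.py", line 6, in ray
    f,cx,cy,T=K(n); d=T[:3,:3]@np.array([(u-cx)/f,(v-cy)/f,1]); return T[:3,3]+d*(z-T[2,3])/d[2]
              ~^^^
  File "h.py", line 4, in K
    c=cams.get_calibration(n); f=240/np.tan(np.radians(c["vertical_fov"])/2); return f,c["cx"],c["cy"],np.array(c["cam_to_world"])
ValueError: time passes only in moves, steps and waits
```

View pics/c1.png

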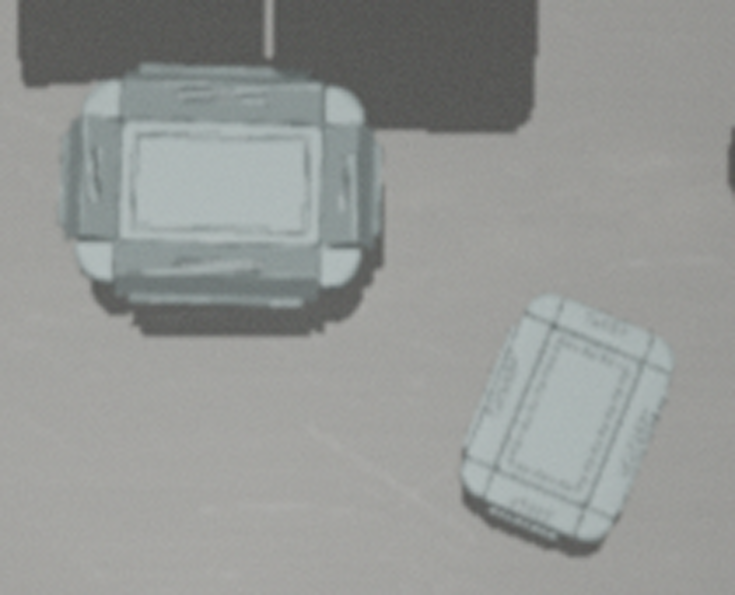

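The large box with sprung rims, at crop (221,181), is the right one. The small one is shut and is a look-alike.

```bash
sed -i 's/^def K(n):/import functools\n@functools.lru_cache\ndef K(n):/' h.py; python3 - <<'E'
from h import *
np.set_printoptions(precision=3,suppress=True)
K("top"); cams.grab_frame("top")
for x in cams.cut_out("top","food_box")[:2]:
    v,u=np.nonzero(x["region"]); P=np.array([ray("top",a,b,0.075)[:2] for a,b in zip(u,v)],dtype=np.float32)
    print(x["score"],cv2.minAreaRect(P))
print([ray("top",220+a/3.5,170+b/3.5,.067) for a,b in [(221,181),(121,121),(324,123),(320,243),(122,240)]])
E
python3 -m jog '0 0 0 -0.15 1;0 0 0 -0.15 1;0 0 0 -0.15 1' 20
```

```text
0.66 ((0.5481625199317932, 0.06284153461456299), (0.18002401292324066, 0.13777238130569458), 88.68254852294922)
0.57 ((0.41797637939453125, -0.12957558035850525), (0.09564629942178726, 0.12752273678779602), 67.78453063964844)
[array([0.551, 0.062, 0.067]), array([0.586, 0.119, 0.067]), array([0.585, 0.004, 0.067]), array([0.516, 0.006, 0.067]), array([0.517, 0.117, 0.067])]
clock: 1.0
eef_pos: [0.2936, 0.5799, 0.2226]
tool_rot: [0.006, 1.0, -0.0, 0.0]
wrist_force: [-0.3, 0.1, 0.6]
grip_width: 0.812
grip_force: 0.0
```

```bash
python3 -m jog '-0.02 -0.045 0 0 1;-0.02 -0.045 0 0 1;-0.02 -0.045 0 0 1;-0.02 -0.045 0 0 1;-0.02 -0.045 0 0 1;-0.02 -0.045 0 0 1;-0.02 -0.045 0 0 1;-0.02 -0.045 0 0 1;-0.02 -0.045 0 0 1;-0.02 -0.045 0 0 1'; python3 -m jog '-0.01 -0.045 0 0 1;0 -0.025 0 0 1;0 0 0 0 1;0 0 0 0 1;0 0 0 0 1'
python3 - <<'E'
from h import *
np.set_printoptions(precision=4,suppress=True)
K("wrist"); save("wrist","w1.png")
print(monitor.read_state()["eef_pos"],K("wrist")[3])
for t in ["food_box","rim_front_top","rim_back_top","rim_left_top","rim_right_top"]:
    for r in cams.look_for("wrist",t)[:1]:
        p=w("wrist",r["position"]); print(t,round(r["score"],2),p,np.array(pix("wrist",p)))
E
```

```text
clock: 2.0
eef_pos: [0.4857, 0.1242, 0.223]
tool_rot: [0.009, 1.0, 0.0, 0.0]
wrist_force: [0.5, 1.2, -0.2]
grip_width: 0.012
grip_force: 0.0
clock: 2.5
eef_pos: [0.4937, 0.0574, 0.2226]
tool_rot: [0.009, 1.0, 0.0, 0.0]
wrist_force: [-0.1, 0.0, 0.1]
grip_width: 0.002
grip_force: 0.0
[0.4937 0.0575 0.2225] [[ 0.0176  0.9601  0.2792  0.4169]
 [ 0.9998 -0.0171 -0.0042  0.0591]
 [ 0.0007  0.2792 -0.9602  0.3859]
 [ 0.      0.      0.      1.    ]]
food_box 0.93 [0.52   0.0674 0.0743] [323.5273 248.0121]
rim_front_top 0.89 [0.4892 0.0675 0.071 ] [323.1533 214.3743]
rim_back_top 0.81 [ 0.4069 -0.1654  0.0574] [ 56.0068 123.8387]
rim_left_top 0.9 [ 0.465  -0.1488  0.0504] [ 92.1339 188.4169]
rim_right_top 0.73 [ 0.5344 -0.0087  0.0713] [242.2173 263.0109]
```

View pics/w1.png

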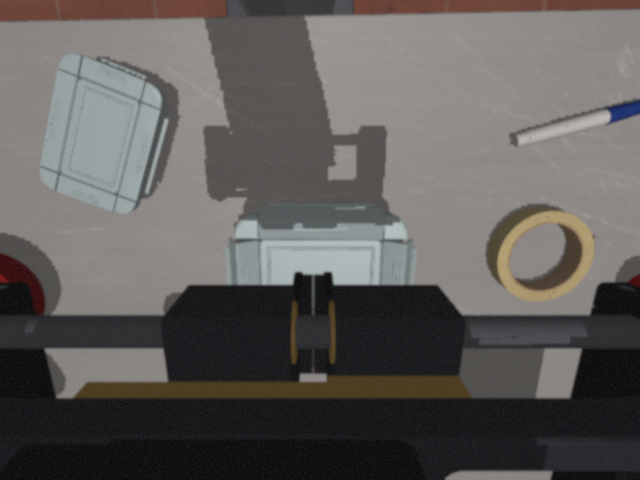

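The wrist view shows the box's front rim at about (323,214), still up. The front hinge line runs from about (258,240) to (383,239), and the closed fingertips are at (314,280).

```bash
python3 - <<'E'
from h import *
np.set_printoptions(precision=4,suppress=True)
for a in [(258,240),(383,239),(236,232),(406,230)]: print(ray("wrist",*a,.067))
im=cv2.imread('pics/w1.png')
cv2.imwrite('pics/c2.png',cv2.resize(im[195:295,215:425],None,fx=3.8,fy=3.8,interpolation=cv2.INTER_CUBIC))
E
```

```text
[0.5134 0.0058 0.067 ]
[0.5146 0.1221 0.067 ]
[ 0.5053 -0.0141  0.067 ]
[0.5063 0.1431 0.067 ]
```

View pics/c2.png

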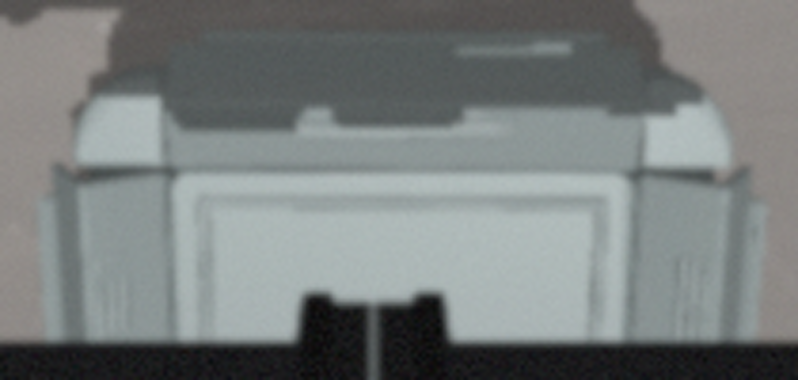

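```bash
python3 -m jog '-0.002 0.005 0.04 0 1;0 0 0.04 0 1;0 0 0.04 0 1;0 0 0.01 0 1;0 0 0.01 0 1;0 0 0.007 0 1;0 0 0.005 0 1'; python3 -m jog '0 0 0.003 0 1;0 0 0.002 0 1;0 0 0 0 1'
```

```text
clock: 3.5
eef_pos: [0.4966, 0.0613, 0.0717]
tool_rot: [0.009, 1.0, 0.0, 0.0]
wrist_force: [-12.5, -0.6, 23.1]
grip_width: -0.001
grip_force: 11.3
clock: 3.8
eef_pos: [0.4966, 0.0613, 0.0676]
tool_rot: [0.009, 1.0, 0.001, 0.001]
wrist_force: [-7.1, -1.0, 15.6]
grip_width: 0.007
grip_force: 7.5
```

```bash
python3 -m jog '0 0 0.002 0 1;0 0 0 0 1'; python3 -m jog '0 0 -0.04 0 1;0 0 -0.02 0 1;0 0 0 0 1;0 0 0 0 1'
python3 - <<'E'
from h import *
save("wrist","w2.png")
E
```

```text
clock: 4.0
eef_pos: [0.4968, 0.0613, 0.0674]
tool_rot: [0.01, 1.0, 0.001, 0.001]
wrist_force: [-16.5, -2.7, 37.2]
grip_width: 0.005
grip_force: 18.7
clock: 4.4
eef_pos: [0.4967, 0.0612, 0.1245]
tool_rot: [0.009, 1.0, 0.001, 0.001]
wrist_force: [0.5, -0.3, -1.0]
grip_width: 0.002
grip_force: 0.0
```

View pics/w2.png

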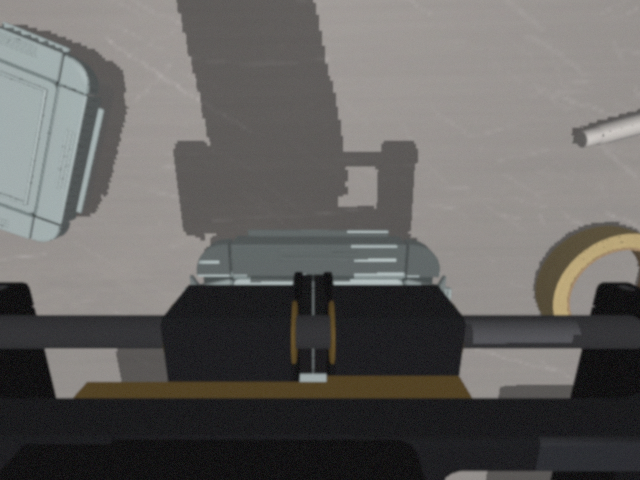

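The front section lies flat at (318,258), level with the corner pads. Next is the back.

```bash
python3 -m jog '-0.04 0.001 0 0 1;-0.04 0 0 0 1;-0.025 0 0 0 1;-0.002 0 0.01 0 1;0 0 0.02 0 1;0 0 0.01 0 1;0 0 0.007 0 1;0 0 0.006 0 1;0 0 0.004 0 1'; python3 -m jog '0 0 0.002 0 1;0 0 0.001 0 1;0 0 0 0 1'
```

```text
clock: 5.35
eef_pos: [0.6037, 0.0598, 0.0678]
tool_rot: [0.01, 1.0, 0.0, 0.001]
wrist_force: [0.9, -1.0, 10.9]
grip_width: 0.004
grip_force: 6.3
clock: 5.65
eef_pos: [0.6053, 0.0598, 0.0673]
tool_rot: [0.01, 1.0, 0.001, 0.003]
wrist_force: [-3.8, -1.3, 24.0]
grip_width: 0.003
grip_force: 11.9
```

```bash
python3 -m jog '0 0 -0.03 0 1;0 0 -0.03 0 1;0.03 0.035 0 0 1;0.027 0.035 0 0 1;0 0.007 0 0 1;0 0 0 0 1'; python3 -m jog '0 0 0.03 0 1;0 0 0.01 0 1;0 0 0.007 0 1;0 0 0.006 0 1;0 0 0.004 0 1;0 0 0.002 0 1;0 0 0.001 0 1;0 0 0 0 1'
```

```text
clock: 6.25
eef_pos: [0.5467, 0.1401, 0.124]
tool_rot: [0.008, 1.0, 0.001, 0.0]
wrist_force: [0.9, -0.6, 0.5]
grip_width: 0.005
grip_force: 0.0
clock: 7.05
eef_pos: [0.5481, 0.1385, 0.0674]
tool_rot: [0.01, 1.0, 0.001, 0.0]
wrist_force: [-15.7, -1.7, 36.4]
grip_width: 0.002
grip_force: 17.7
```

```bash
python3 -m jog '0 0 -0.03 0 1;0 0 -0.03 0 1;-0.001 -0.04 0 0 1;-0.001 -0.04 0 0 1;-0.001 -0.04 0 0 1;0 -0.032 0 0 1;0 0 0 0 1'; python3 -m jog '0 0 0.03 0 1;0 0 0.01 0 1;0 0 0.007 0 1;0 0 0.006 0 1;0 0 0.004 0 1;0 0 0.002 0 1;0 0 0.001 0 1;0 0 0 0 1'
```

```text
clock: 7.75
eef_pos: [0.5476, -0.0204, 0.1244]
tool_rot: [0.013, 1.0, -0.001, 0.001]
wrist_force: [-0.4, 0.0, 0.5]
grip_width: 0.005
grip_force: 0.0
clock: 8.55
eef_pos: [0.5483, -0.015, 0.0672]
tool_rot: [0.01, 1.0, 0.0, 0.001]
wrist_force: [-15.1, -3.7, 35.3]
grip_width: 0.003
grip_force: 17.8
```

Now lift, move clear toward +y and look from the top.

```bash
python3 -m jog '0 0 -0.04 0 1;0 0 -0.045 0 1;0 0 -0.045 0 1;0 0 -0.03 0 1;0 0.045 0 0 1;0 0.045 0 0 1;0 0.045 0 0 1;0 0.045 0 0 1;0 0.045 0 0 1;0 0.045 0 0 1'; python3 -m jog '0 0.045 0 0 1;0 0.045 0 0 1;0 0.045 0 0 1;0 0 0 0 1;0 0 0 0 1'
python3 - <<'E'
from h import *
im=save("top","t2.png")[:,:,::-1]
cv2.imwrite('pics/c3.png',cv2.resize(im[170:340,140:340],None,fx=3.5,fy=3.5,interpolation=cv2.INTER_CUBIC))
E
```

```text
clock: 9.55
eef_pos: [0.5525, 0.2582, 0.2244]
tool_rot: [0.009, 1.0, 0.0, 0.0]
wrist_force: [2.4, 0.6, 0.5]
grip_width: 0.01
grip_force: 0.0
clock: 10.05
eef_pos: [0.5545, 0.3926, 0.2233]
tool_rot: [0.008, 1.0, -0.0, -0.0]
wrist_force: [0.1, 0.3, -0.4]
grip_width: 0.006
grip_force: 0.0
```

View pics/c3.png

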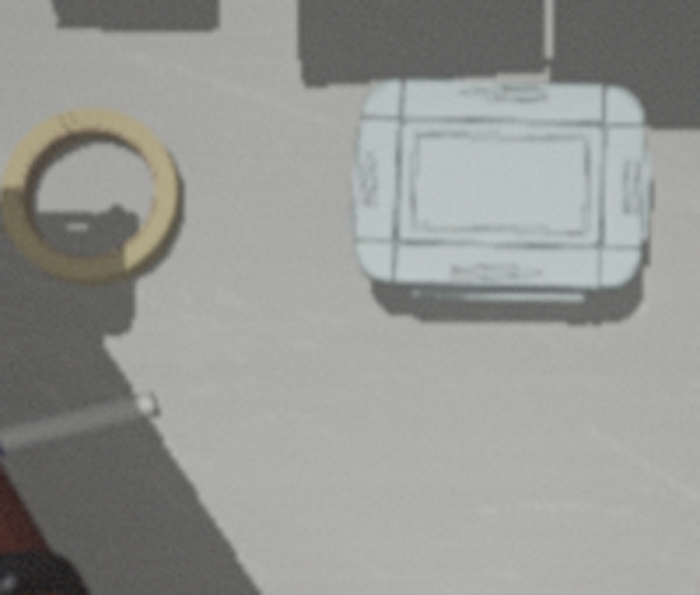

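View pics/t2.png

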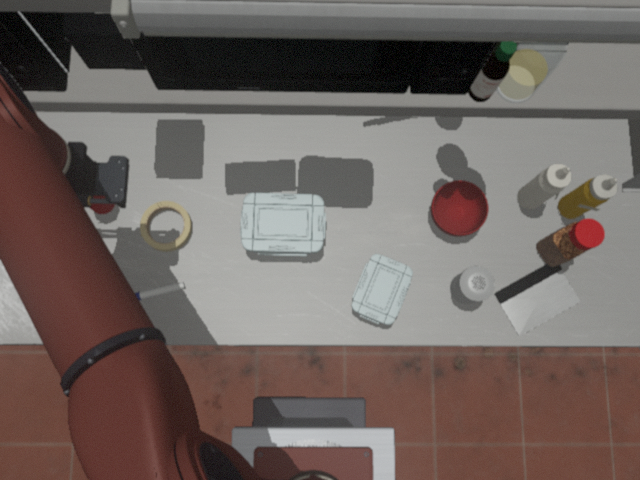

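All four sections are flush at (283,223) and the bystanders haven't moved. The gripper is close to the red bottle at (100,205), so I'll back off before handing in.

```bash
python3 -m jog '0 -0.04 0 0 1;0 -0.04 0 0 1;0 0 -0.02 0 1;0 0 0 0 1;0 0 0 0 1' && python3 -c "
from workcell import robot
print(robot.sign_off())"
```

```text
clock: 10.6
eef_pos: [0.5541, 0.3104, 0.2444]
tool_rot: [0.01, 1.0, 0.001, 0.001]
wrist_force: [-0.9, 0.1, 0.5]
grip_width: 0.006
grip_force: 0.0
the job is handed in; nothing more can be done
None
```

I pressed all four rim sections shut and handed the job in at about 10.6 s; in the last top picture the rim lies flat all round and the box and four bystanders look unmoved, but the hand-in returned no verdict.

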